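Slide a bracket blank out over the board's edge for drilling

TASK

Push the flat aluminium bracket blank along the plywood work board, away from the robot, until its far end sticks out 40 mm over the board's far edge - the line scribed across the blank is then right above that edge - with the blank square to the edge, so that its punch marks can be drilled clear of the wood. Only slide it with the fingertips: do not grip, lift or tip it, keep it flat on the board with its whole width on it, and leave the bottle, the jar, the spanner and the bearing ring where they are. Finish with the gripper clear of everything.

Things in the scene. Friction and masses are not known exactly. Their poses are not given: they have to be found in the camera images.
- board: plywood work board fixed to the bench, 300 (x) x 340 (y) mm, on two battens, its flat top 48 mm above the bench. Origin: centre of its underside, at bench height. Its x axis points away from the robot (turned up to 26 degrees either way), at right angles to its straight far edge, which lies 150 mm from the origin; y runs along that edge; z up.
- board_edge (a point): the middle of the board's far edge, at the height of the board's top (board frame 150, 0, 48 mm); axes as the board's.
- blank: loose flat aluminium plate, 140 (x) x 90 (y) x 8 mm thick, 0.19 to 0.38 kg, flat on the board, up to 20 degrees off square. Origin: centre of its underside; x points to its far end. A thin dark line crosses its top 40 mm from the far end; two dark punch marks lie beyond it. Friction holds it where it is left; a wide push with two fingertips on its near end turns it square to them.
- blank_end (a point): middle of the lower edge of the blank's far end (blank frame 70, 0, 0 mm).
- blank_tail (a point): middle of the lower edge of the blank's near end, the face to push on (blank frame -70, 0, 0 mm).
- lube: bystander: white plastic bottle, 44 mm across, 130 mm tall, standing on the bench left of the board. Origin: centre of its underside.
- jar: bystander: lidded glass jar, 64 mm across, 75 mm tall, standing on the bench right of the board. Origin: centre of its underside.
- spanner: bystander: steel spanner, 170 mm long, lying flat on the board along its left-hand side (about 143 mm left of the board's middle line), parallel to the board's x. Origin: underside near its middle; x along its length.
- bearing: bystander: steel bearing ring, 40 mm across, 12 mm tall, lying on the board near its right-hand side (135 to 145 mm right of the board's middle line). Origin: centre of its underside.
Mind the look-alikes: they are no part of the job. Of the things like the blank, leave any that is green; of the rest the smaller one is meant.

How it is judged:
By the outcome, as a careful person would: the job done as asked, in the order asked, and still so for the second after the job is handed in, with the robot touching nothing.
It also fails if it takes over 48 s, if anything falls off the work surface, if the arm or the gripper's body presses on something with over 40 N, if the wrist force passes 120 N, or if a joint passes its speed limit or range.

ROBOT

A 7-joint arm with a two-finger parallel gripper is mounted at the origin on the work surface. World frame = base frame: x ahead of the robot, y to its left, z up, the work surface at z = 0. Lengths are in m, angles in rad, forces in N, time in s.
With the tool pointing down it reaches from about 0.4 to 0.85 m from the base axis. Payload 4.5 kg.
Tool frame: the origin (TCP) lies at the very end of the fingers, on their centre line; the grasp point (between the pads) lies 19 mm behind it; z points along the fingers, y is the line along which they close (so a half turn about z gives the same grasp; the last joint's range is limited). The gripper opens to 88 mm and grips with 3 to 60 N. Pads are 18 mm wide; open, the fingers measure 123 mm over their backs; the gripper's body (75 mm by 187 mm) begins 45 mm behind the grasp point.
Start: joints at [1.233, 0.689, -0.195, 1.565, 0.157, 0.902, -0.215], TCP at [0.227, -0.582, 0.239] pointing down, gripper open.
Joint ranges: [-3.01, 3.01], [-0.46, 2.08], [-1.47, 1.51], [0.13, 2.56], [-1, 4.14], [0.04, 2.09], [-2.66, 2.66]. Speed limits (rad/s): [2.57, 2.57, 3.14, 3.14, 3.14, 3.14, 3.14].

INTERFACE

Orientations are given as a unit quaternion [x, y, z, w].
In Python, from plant import r, eyes, nets gives the robot as it stands.
- The arm moves only by the shell command python3 -m pendant 'ROWS' [FORCE]. ROWS is JSON, a list of rows, each an object of numbers: "claw": the opening, from 0 (shut) to 1 (fully open); "dx", "dy", "dz": the shift along the world's x, y, z in mm; "twist": the turn about the world's z in rad. In form: [{"claw": .., "dx": .., "dy": .., "dz": .., "twist": ..}, ...]. A call has 1 to 8 rows; each row is the pose to reach, as a shift and turn from the pose commanded when the call began; what a row does not reach only later rows make up. A row lasts 1/10 s, in which the tool goes at most 50 mm and 8.59 degrees, less where a joint would pass 70% of its speed; a pose out of reach is approached as far as the arm can. A call with a gripper value outside its range is refused whole. The fingers move at their own pace and stop on an object; FORCE is the grip in N (left out, the last holds). Time passes only in rows, so rows that repeat a pose let the fingers close. It gives the time, the measured TCP pose, the force, the opening and the grip force at its end, in the units of the state.
- r.get_state(): the state, without advancing time (a new reading comes with each control period).
- eyes.snapshot(name): name is "side" or "top" or "wrist"; returns (picture, depth): 420x560x3 uint8, blue, green, red; 420x560 float32, m along the optical axis (not along the pixel's ray), 0 where there is no reading.
- eyes.camera_info(name): a dict with "K" (3x3 intrinsics, pixels), "D" ([k1, k2, p1, p2, k3] as OpenCV has them; the pictures are not rectified), "world_to_cam" (4x4, takes a point from world to camera coordinates); the wrist camera has in their place "T_tool_cam" (4x4, takes a point from camera to tool coordinates, whose origin is the TCP and whose axes are the flange's). Camera axes: x right, y down, z forward; pixel columns grow to the right and rows downward; lengths in m; the calibration is good to about 2 mm. A picture is of the moment at which its call begins: read the wrist's pose just before it. camera_info takes no time and is no camera call.
- r.finish_job(): hands the job in; it is judged then, once.
Trained networks look in the newest picture that a camera, given by its name, has taken for a name from the list of things; names that differ only in an ending like _2 or _b are one class to them, and where a whole thing is asked for, a point or a joint stands for the part that bears it (a point fixed in the world has none). Each returns a list of dicts, best first, with "confidence" (0 to 1); they miss things now and then, are a little off and sometimes report something else, mostly with a low value. They report only what shows in the picture. A call takes as long as a camera call. They do not tell look-alikes from the thing itself.
- nets.spot_in(camera, query): "box" ([left, top, width, height] as shares, 0 to 1, of the picture: columns of its width, rows of its height, round what is visible of it).
- nets.place_of(camera, query): "position" ([column, row] as shares, 0 to 1, of the picture: columns of its width, rows of its height: a listed point, or the origin of a listed thing).
The state is a dict: "clock": time; "q": joint angles; "qd": joint speeds; "joint_torque": joint torques, N m; "tool_pos": TCP position; "eef_rot": TCP orientation; "contact_force": force on the tool from outside, world axes, zero at the start; "moment": the same for the moment, N m; "opening": opening from 0.0 (shut) to 1.0 (fully open); "finger_force": force on a finger pad.
Only numpy, scipy, OpenCV 4.12 (cv2) and the standard library are available. Lean on these libraries where they do the work, as an engineer would, in place of code of your own. Each camera call takes 0.05 s, during which the arm holds its last target. There are 200 camera calls.

## Working session

There is one attempt and no reset: what is moved stays moved. The work goes in short steps, Python scripts to look and compute and a shell command to move; the robot and the scene stay as the last step left them, time stands still between calls to the robot, and variables do not carry over. Pictures are saved under pics/ and viewed, at most 13 in all, crops included, and the job is handed in when it is done.

```bash
ls; mkdir -p pics
cat > h.py <<'E'
import numpy as np, cv2
from plant import r, eyes, nets
def ray(name,uv):
    c=eyes.camera_info(name);K=np.array(c["K"],float);D=np.array(c["D"],float)
    n=cv2.undistortPoints(np.array(uv,float).reshape(-1,1,2),K,D).reshape(-1,2)
    T=np.linalg.inv(np.array(c["world_to_cam"]))
    return T[:3,3], (np.c_[n,np.ones(len(n))]@T[:3,:3].T)
def onz(name,uv,z):
    o,d=ray(name,uv); t=(z-o[2])/d[:,2]; return o+d*t[:,None]
def proj(name,P):
    c=eyes.camera_info(name);T=np.array(c["world_to_cam"])
    return cv2.projectPoints(np.array(P,float).reshape(-1,1,3),cv2.Rodrigues(T[:3,:3])[0],T[:3,3],np.array(c["K"],float),np.array(c["D"],float))[0].reshape(-1,2)
E
python3 - <<'E'
from h import *
for n in("top","side"):
    p,d=eyes.snapshot(n); cv2.imwrite(f"pics/{n}0.png",p); np.save(f"pics/{n}0.npy",d)
    for q in("blank","blank_end","blank_tail","board_edge","board","spanner","bearing"):
        for o in nets.place_of(n,q)[:3]:
            uv=np.array(o["position"])*[560,420]
            print(n,q,round(o["confidence"],2),uv.round(),onz(n,uv,.048).round(4))
s=r.get_state();print({k:np.round(s[k],3) for k in s})
E
```

```text
pics
top blank 0.73 [159. 202.] [[0.6127 0.3023 0.048 ]]
top blank 0.57 [293. 219.] [[ 0.5632 -0.0655  0.048 ]]
top blank_end 0.96 [311. 198.] [[ 0.6218 -0.115   0.048 ]]
top blank_end 0.72 [180. 221.] [[0.561  0.2426 0.048 ]]
top blank_end 0.64 [336. 261.] [[ 0.4494 -0.1798  0.048 ]]
top blank_tail 0.87 [279. 239.] [[ 0.51   -0.0252  0.048 ]]
top blank_tail 0.85 [392. 191.] [[ 0.639  -0.3353  0.048 ]]
top blank_tail 0.62 [133. 179.] [[0.6757 0.3749 0.048 ]]
top board_edge 0.58 [315. 182.] [[ 0.6652 -0.1258  0.048 ]]
top board 0.96 [291. 229.] [[ 0.5363 -0.0576  0.048 ]]
top spanner 0.88 [243. 211.] [[0.588  0.0716 0.048 ]]
top bearing 0.66 [337. 259.] [[ 0.455  -0.1823  0.048 ]]
side blank 0.95 [259. 142.] [[0.6085 0.2464 0.048 ]]
side blank 0.9 [374. 355.] [[ 0.6416 -0.4298  0.048 ]]
side blank 0.89 [277. 224.] [[ 0.5674 -0.0643  0.048 ]]
side blank_end 0.77 [302. 235.] [[ 0.6119 -0.114   0.048 ]]
side blank_end 0.74 [247. 163.] [[0.5554 0.168  0.048 ]]
side blank_end 0.7 [400. 390.] [[ 0.6551 -0.503   0.048 ]]
side blank_tail 0.93 [248. 219.] [[ 0.5086 -0.0303  0.048 ]]
side blank
[... 178 characters left out ...]
rd 0.95 [262. 244.] [[ 0.5188 -0.113   0.048 ]]
side spanner 0.68 [265. 185.] [[0.5779 0.0728 0.048 ]]
side bearing 0.51 [235. 276.] [[ 0.445  -0.1818  0.048 ]]
{'clock': np.float64(0.8), 'q': array([ 1.233,  0.689, -0.195,  1.565,  0.157,  0.903, -0.215]), 'qd': array([ 0.   ,  0.001,  0.001, -0.001, -0.001,  0.001,  0.001]), 'joint_torque': array([-1.0000e-03, -5.2745e+01, -1.2670e+00, -1.5374e+01, -5.2000e-02,
       -1.0000e-03,  0.0000e+00]), 'tool_pos': array([ 0.227, -0.582,  0.239]), 'eef_rot': array([0.983, 0.185, 0.   , 0.   ]), 'contact_force': array([-0.027,  0.014,  0.998]), 'moment': array([-0.055, -0.022,  0.027]), 'finger_force': np.float64(0.0), 'opening': np.float64(1.002)}
```

View pics/top0.png

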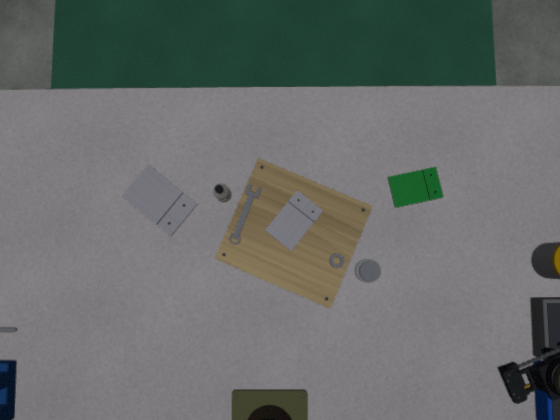

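View pics/side0.png

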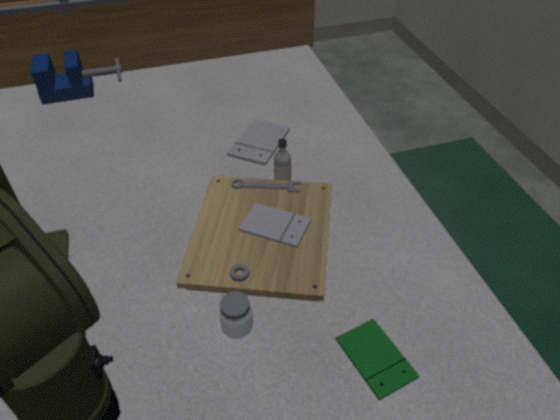

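The top view shows the target: the grey plate on the board, centred near pixel (294,220). The larger grey plate at (160,200) and the green one at (415,187) are look-alikes. Next I'll fit the outlines of the board and the blank.

```bash
cat >> h.py <<'E'
def rect(pts):  # world xy -> centre, dims, angle of axis nearest world x
    (c,(w,h),a)=cv2.minAreaRect((pts*1000).astype(np.float32)); return np.array(c),(w,h),a
def fit(n,seed,img):
    hsv=cv2.cvtColor(img,cv2.COLOR_BGR2HSV)
    wood=((hsv[...,1]>55)&(hsv[...,0]>8)&(hsv[...,0]<30)).astype(np.uint8)
    l,lab,st,_=cv2.connectedComponentsWithStats(wood)
    u,v=seed; near=np.zeros_like(wood); cv2.circle(near,(int(u),int(v)),120,1,-1)
    i=max(range(1,l),key=lambda k:((lab==k)&(near>0)).sum())
    cs,_=cv2.findContours((lab==i).astype(np.uint8),cv2.RETR_CCOMP,cv2.CHAIN_APPROX_NONE)
    cs=sorted(cs,key=cv2.contourArea,reverse=True)
    hole=[c for c in cs[1:] if cv2.pointPolygonTest(c,(float(u),float(v)),False)>=0]
    out=[]
    for c,z in [(cs[0],.048)]+[(h,.054) for h in hole[:1]]:
        P=onz(n,c.reshape(-1,2),z)[:,:2]; out.append((rect(P),P))
    return out
E
python3 - <<'E'
from h import *
for n,s in(("top",(293,219)),("side",(277,226))):
    img=cv2.imread(f"pics/{n}0.png")
    for (c,d,a),P in fit(n,s,img): print(n,c.round(1),np.round(d,1),round(a,2))
ca=eyes.camera_info("wrist");print(np.array(ca["T_tool_cam"]).round(3))
E
```

```text
top [529.6 -64.9] [338.  298.1] 66.7
top [561.5 -66.3] [ 96.5 145.7] 51.26
side [527.2 -73.4] [350.3 298.2] 66.61
side [561.6 -67.3] [104.9 149.2] 50.95
[[ 0.    -0.958 -0.287  0.073]
 [ 1.     0.001 -0.001  0.001]
 [ 0.002 -0.287  0.958 -0.146]
 [ 0.     0.     0.     1.   ]]
```

The board is turned -23.3° and its centre is at (529.6, -64.9) mm. The blank is turned -38.7°, centred at (561.5, -66.3), and the sizes match the given ones. I'll move to a point behind the tail, fingers half open and square to the board.

```bash
python3 -m pendant '[{"claw":0.5,"dx":20,"dy":45,"dz":0,"twist":-0.13},{"claw":0.5,"dx":40,"dy":90,"dz":0,"twist":-0.26},{"claw":0.5,"dx":60,"dy":135,"dz":0,"twist":-0.39},{"claw":0.5,"dx":80,"dy":180,"dz":0,"twist":-0.52},{"claw":0.5,"dx":100,"dy":225,"dz":0,"twist":-0.65},{"claw":0.5,"dx":120,"dy":270,"dz":0,"twist":-0.778},{"claw":0.5,"dx":140,"dy":315,"dz":0,"twist":-0.778},{"claw":0.5,"dx":160,"dy":360,"dz":0,"twist":-0.778}]'
```

```text
clock: 1.6
tool_pos: [0.3879, -0.2205, 0.239]
eef_rot: [0.979, -0.202, 0.001, 0.0]
contact_force: [0.9, -0.1, 0.7]
opening: 0.495
finger_force: 0.0
```

```bash
python3 -m pendant '[{"claw":0.5,"dx":17,"dy":43,"dz":0,"twist":0},{"claw":0.5,"dx":34,"dy":86,"dz":0,"twist":0},{"claw":0.5,"dx":51,"dy":129,"dz":0,"twist":0},{"claw":0.5,"dx":68,"dy":172,"dz":0,"twist":0},{"claw":0.5,"dx":79,"dy":199,"dz":-20,"twist":0},{"claw":0.5,"dx":79,"dy":199,"dz":-60,"twist":0},{"claw":0.5,"dx":79,"dy":199,"dz":-100,"twist":0},{"claw":0.5,"dx":79,"dy":199,"dz":-135,"twist":0}]'
python3 - <<'E'
from h import *
s=r.get_state();print(s["tool_pos"],s["eef_rot"])
p,d=eyes.snapshot("wrist");cv2.imwrite("pics/w1.png",p)
E
```

```text
clock: 2.4
tool_pos: [0.4665, -0.0227, 0.1024]
eef_rot: [0.98, -0.201, 0.0, -0.0]
contact_force: [0.6, -0.5, 0.7]
opening: 0.501
finger_force: 0.0
[ 0.46646229 -0.0226606   0.10239745] [ 9.79574687e-01 -2.01080162e-01  4.12210744e-04 -1.74141535e-04]
```

View pics/w1.png

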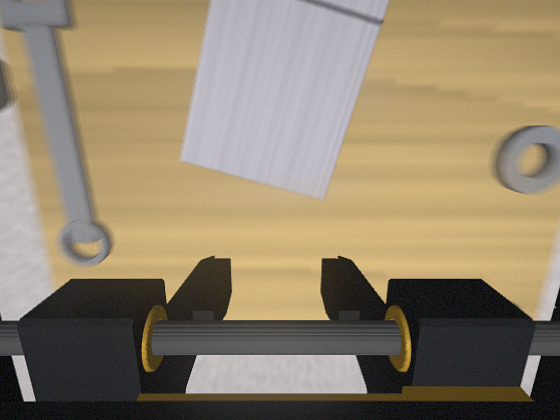

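The wrist view shows the blank's tail corners at (181,160) and (323,198), ahead of both fingertips, and the spanner and ring well clear. Next I lower the fingers and start pushing.

```bash
python3 -m pendant '[{"claw":0.5,"dx":0,"dy":0,"dz":-25,"twist":0},{"claw":0.5,"dx":0,"dy":0,"dz":-45,"twist":0},{"claw":0.5,"dx":0,"dy":0,"dz":-51,"twist":0},{"claw":0.5,"dx":0,"dy":0,"dz":-51,"twist":0},{"claw":0.5,"dx":4.6,"dy":-2,"dz":-51,"twist":0},{"claw":0.5,"dx":9.2,"dy":-4,"dz":-51,"twist":0},{"claw":0.5,"dx":13.8,"dy":-5.9,"dz":-51,"twist":0},{"claw":0.5,"dx":18.4,"dy":-7.9,"dz":-51,"twist":0}]'
python3 -m pendant '[{"claw":0.5,"dx":4.6,"dy":-2,"dz":0,"twist":0},{"claw":0.5,"dx":9.2,"dy":-4,"dz":0,"twist":0},{"claw":0.5,"dx":13.8,"dy":-5.9,"dz":0,"twist":0},{"claw":0.5,"dx":18.4,"dy":-7.9,"dz":0,"twist":0},{"claw":0.5,"dx":23,"dy":-9.9,"dz":0,"twist":0},{"claw":0.5,"dx":27.5,"dy":-11.9,"dz":0,"twist":0},{"claw":0.5,"dx":32.1,"dy":-13.8,"dz":0,"twist":0},{"claw":0.5,"dx":36.7,"dy":-15.8,"dz":0,"twist":0}]'
python3 - <<'E'
from h import *
p,d=eyes.snapshot("wrist");cv2.imwrite("pics/w2.png",p)
E
```

```text
clock: 3.25
tool_pos: [0.4843, -0.0313, 0.0533]
eef_rot: [0.979, -0.202, -0.0, 0.0]
contact_force: [-2.9, 1.1, 1.7]
opening: 0.498
finger_force: 1.3
clock: 4.05
tool_pos: [0.5216, -0.0472, 0.0527]
eef_rot: [0.979, -0.202, -0.0, 0.0]
contact_force: [-3.3, 0.3, 1.4]
opening: 0.501
finger_force: 1.2
```

View pics/w2.png

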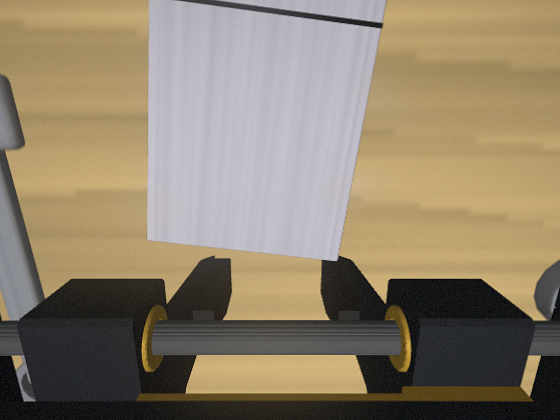

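The right finger is on the tail near (335,258) and the blank is turning square, with about 6° left. I'll keep pushing and then measure.

```bash
python3 -m pendant '[{"claw":0.5,"dx":4.6,"dy":-2,"dz":0,"twist":0},{"claw":0.5,"dx":9.2,"dy":-4,"dz":0,"twist":0},{"claw":0.5,"dx":13.8,"dy":-5.9,"dz":0,"twist":0},{"claw":0.5,"dx":18.4,"dy":-7.9,"dz":0,"twist":0},{"claw":0.5,"dx":23,"dy":-9.9,"dz":0,"twist":0},{"claw":0.5,"dx":27.5,"dy":-11.9,"dz":0,"twist":0},{"claw":0.5,"dx":32.1,"dy":-13.8,"dz":0,"twist":0},{"claw":0.5,"dx":36.7,"dy":-15.8,"dz":0,"twist":0}]'
cat > m.py <<'E'
from h import *
import sys
t=sys.argv[1]
B=np.array([529.6,-64.9]);a=np.radians(-23.3);R=np.array([[np.cos(a),np.sin(a)],[-np.sin(a),np.cos(a)]])
s=r.get_state();print("tcp board",(R@(np.array(s["tool_pos"])[:2]*1000-B)).round(1))
p,d=eyes.snapshot("wrist");cv2.imwrite(f"pics/w{t}.png",p)
for n in("top","side"):
    p,d=eyes.snapshot(n);cv2.imwrite(f"pics/{n}{t}.png",p)
    for q,z in(("blank_end",.048),("blank",.048),("blank_tail",.048)):
        for o in nets.place_of(n,q):
            b=R@(onz(n,np.array(o["position"])*[560,420],z)[0,:2]*1000-B)
            if abs(b[1])<110 and -100<b[0]<220: print(n,q,round(o["confidence"],2),b.round(1))
E
python3 m.py 3
```

```text
clock: 4.9
tool_pos: [0.5584, -0.0627, 0.0527]
eef_rot: [0.979, -0.202, 0.0, -0.0]
contact_force: [-2.2, 1.1, 0.6]
opening: 0.499
finger_force: 1.0
tcp board [25.6 13.4]
top blank_end 0.72 [171.9  20.2]
top blank 0.91 [110.4  28.5]
side blank 0.78 [105.1  32.4]
side blank_tail 0.91 [42.7 32. ]
```

Run:
```python
import cv2,numpy as np
w=cv2.imread("pics/w3.png");s=cv2.imread("pics/side3.png")[150:310,170:350]
s=cv2.resize(s,None,fx=2,fy=2,interpolation=2)
o=np.zeros((600,800,3),np.uint8);o[:320,:360]=s
o[:320,365:365+427]=cv2.resize(w,(427,320));t=cv2.imread("pics/top3.png")[150:310,210:380]
t=cv2.resize(t,(298,280),interpolation=2);o[320:600,:298]=t
cv2.imwrite("pics/c3.png",o)
```

```text
(no output)
```

View pics/c3.png

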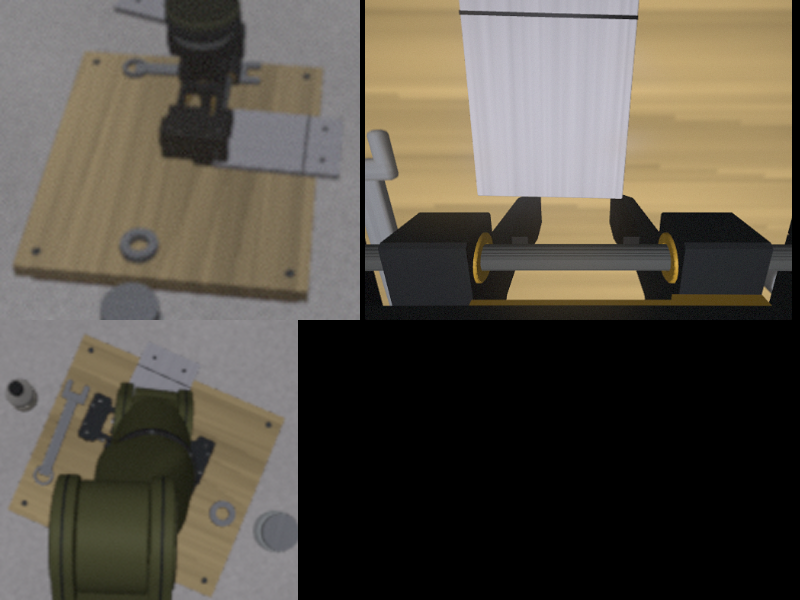

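The fingers sit right of the blank's middle, with the right one at the corner. I'll back off 20 mm, shift 14 mm left along the edge, and push on to TCP board x of about 32.

```bash
python3 -m pendant '[{"claw":0.5,"dx":-9.2,"dy":4,"dz":0,"twist":0},{"claw":0.5,"dx":-18.4,"dy":7.9,"dz":0,"twist":0},{"claw":0.5,"dx":-12.9,"dy":20.8,"dz":0,"twist":0},{"claw":0.5,"dx":-12.9,"dy":20.8,"dz":0,"twist":0},{"claw":0.5,"dx":-3.7,"dy":16.8,"dz":0,"twist":0},{"claw":0.5,"dx":3.7,"dy":13.7,"dz":0,"twist":0},{"claw":0.5,"dx":8.2,"dy":11.7,"dz":0,"twist":0},{"claw":0.5,"dx":11.4,"dy":10.3,"dz":0,"twist":0}]'
python3 -m pendant '[{"claw":0.5,"dx":0,"dy":0,"dz":0,"twist":0},{"claw":0.5,"dx":-18.4,"dy":7.9,"dz":0,"twist":0},{"claw":0.5,"dx":-18.4,"dy":7.9,"dz":40,"twist":0},{"claw":0.5,"dx":-18.4,"dy":7.9,"dz":80,"twist":0},{"claw":0.5,"dx":-18.4,"dy":7.9,"dz":120,"twist":0},{"claw":0.5,"dx":-18.4,"dy":7.9,"dz":120,"twist":0}]'
python3 m.py 4
python3 - <<'E'
import cv2,numpy as np
w=cv2.imread("pics/w4.png");s=cv2.imread("pics/side4.png")[170:270,210:350]
o=np.zeros((420,800,3),np.uint8);o[:,:560]=w;o[:171,561:800]=cv2.resize(s,(239,171),interpolation=2)
cv2.imwrite("pics/c4.png",o)
E
```

```text
clock: 6.15
tool_pos: [0.5689, -0.0531, 0.0526]
eef_rot: [0.979, -0.202, -0.001, 0.0]
contact_force: [-2.0, 1.8, 1.9]
opening: 0.5
finger_force: 1.4
clock: 6.75
tool_pos: [0.5548, -0.0452, 0.1777]
eef_rot: [0.979, -0.202, 0.006, -0.001]
contact_force: [1.2, -0.1, -0.6]
opening: 0.495
finger_force: 0.0
tcp board [15.4 28. ]
top blank_end 0.72 [181.1  29.2]
top blank 0.67 [114.3  34. ]
side blank_end 0.87 [183.3  25.3]
side blank 0.73 [111.8  33.8]
side blank_tail 0.81 [51.9 22.7]
```

View pics/c4.png

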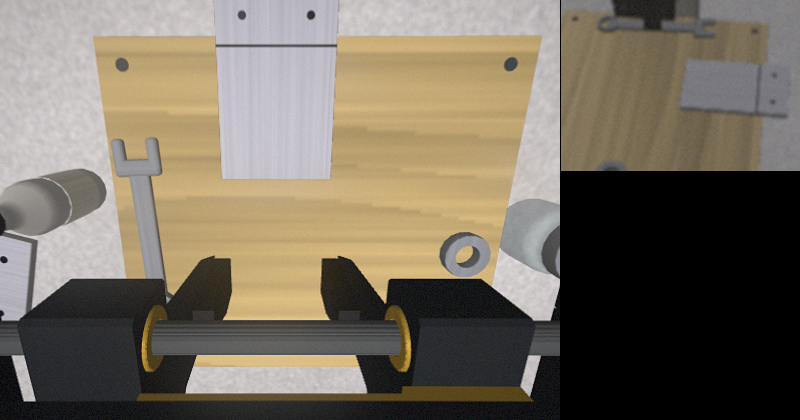

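The wrist view now shows the board's far edge at row ~38, the scribed line at row ~45 and the tail at row ~180, all nearly parallel. Next I'll measure them to sub-pixel accuracy.

```bash
cat > wm.py <<'E'
from h import *
from scipy.spatial.transform import Rotation as Ro
import sys
eL,eR,lc,tc,rows=eval(sys.argv[1]) if len(sys.argv)>1 else ((140,205),(350,500),(222,330),(228,324),((28,50),(40,52),(165,195)))
s=r.get_state();p,_=eyes.snapshot("wrist")
g=cv2.GaussianBlur(p.astype(np.float32),(3,3),0); bl=g[...,0]-g[...,2]; gr=g.mean(2)
c=eyes.camera_info("wrist");K=np.array(c["K"],float);D=np.array(c["D"],float)
T=np.eye(4);T[:3,:3]=Ro.from_quat(s["eef_rot"]).as_matrix();T[:3,3]=s["tool_pos"];T=T@np.array(c["T_tool_cam"])
def W(uv,z):
    n=cv2.undistortPoints(np.array(uv,float).reshape(-1,1,2),K,D).reshape(-1,2)
    d=np.c_[n,np.ones(len(n))]@T[:3,:3].T; return (T[:3,3]+d*((z-T[2,3])/d[:,2])[:,None])[:,:2]*1000
def sub(v,lo):
    i=int(np.argmax(v)); 
    if 0<i<len(v)-1: a,b,e=v[i-1:i+2]; return lo+i+(.5*(a-e)/(a-2*b+e) if a-2*b+e else 0)
    return lo+i
def line(im,cols,lo,hi,sgn,dif):
    out=[]
    for u in cols:
        v=im[lo-1:hi+1,u]; out.append((u,sub(sgn*((v[2:]-v[:-2]) if dif else v[1:-1]),lo)))
    return np.array(out)
def lf(P):
    vx,vy,x,y=cv2.fitLine(P.astype(np.float32),cv2.DIST_HUBER,0,.01,.01).ravel()
    if vy<0:vx,vy=-vx,-vy
    d=np.array([vx,vy]);return np.array([x,y]),d,np.degrees(np.arctan2(vy,vx))
E_=line(bl,[*range(*eL),*range(*eR)],*rows[0],-1,1)
L=line(gr,range(*lc),*rows[1],-1,0); Tl=line(bl,range(*tc),*rows[2],-1,1)
e,ed,ea=lf(W(E_,.048));l,ld,la=lf(W(L,.056));t,td,ta=lf(W(Tl,.056))
n=np.array([ed[1],-ed[0]])
print("rows",E_[:,1].mean(),L[:,1].mean(),Tl[:,1].mean())
print("angles edge,line,tail",ea,la,ta,"line beyond edge",(l-e)@n,"tail->edge",(e-t)@n,"line-tail",(l-t)@n)
E
python3 wm.py
```

```text
rows 38.84630417934684 41.991021933378995 172.9599903424581
angles edge,line,tail 68.95064 66.689 66.5706 line beyond edge -1.8401384 tail->edge 96.35646 line-tail 94.51633
```

```bash
python3 - <<'E'
import cv2,numpy as np
g=cv2.imread("pics/w4.png").astype(int)
for u in(160,450):print(u,[tuple(x) for x in g[30:46:2,u]])
for u in(230,320):print(u,"line",g[38:52,u].mean(1).round().tolist(),"tail",[(tuple(x)) for x in g[172:188:2,u]])
E
cat > /tmp/x.sed <<'E'
s/^E_=line/g=cv2.GaussianBlur(p.astype(np.float32),(9,3),0);bl=cv2.GaussianBlur(g[...,0]-g[...,2],(9,5),0);gr=g.mean(2)\nE_=line/
E
sed -i -f /tmp/x.sed wm.py; python3 wm.py
```

```text
160 [(np.int64(195), np.int64(197), np.int64(202)), (np.int64(199), np.int64(200), np.int64(204)), (np.int64(199), np.int64(196), np.int64(204)), (np.int64(151), np.int64(171), np.int64(185)), (np.int64(118), np.int64(170), np.int64(194)), (np.int64(126), np.int64(172), np.int64(198)), (np.int64(122), np.int64(172), np.int64(200)), (np.int64(119), np.int64(172), np.int64(199))]
450 [(np.int64(191), np.int64(190), np.int64(197)), (np.int64(193), np.int64(192), np.int64(199)), (np.int64(201), np.int64(197), np.int64(203)), (np.int64(128), np.int64(170), np.int64(192)), (np.int64(115), np.int64(170), np.int64(196)), (np.int64(120), np.int64(172), np.int64(200)), (np.int64(118), np.int64(168), np.int64(197)), (np.int64(120), np.int64(174), np.int64(202))]
230 line [193.0, 193.0, 195.0, 196.0, 198.0, 188.0, 135.0, 74.0, 101.0, 166.0, 193.0, 196.0, 193.0, 198.0] tail [(np.int64(202), np.int64(194), np.int64(195)), (np.int64(198), np.int64(192), np.int64(197)), (np.int64(198), np.int64(190), np.int64(192)), (np.int64(197), np.int64(193), np.int64(196)), (np.int64(124), np.int64(177), np.int64(203)), (np.int64(127), np.int64(178), np.int64(204)), (np.int64(128), np.int64(177), np.int64(206)), (np.int64(128), np.int64(178), np.int64(204))]
320 line [194.0, 191.0, 194.0, 191.0, 197.0, 185.0, 135.0, 73.0, 98.0, 162.0, 196.0, 197.0, 193.0, 194.0] tail [(np.int64(197), np.int64(192), np.int64(196)), (np.int64(201), np.int64(194), np.int64(200)), (np.int64(197), np.int64(193), np.int64(197)), (np.int64(197), np.int64(190), np.int64(197)), (np.int64(118), np.int64(165), np.int64(193)), (np.int64(132), np.int64(177), np.int64(203)), (np.int64(130), np.int64(176), np.int64(202)), (np.int64(133), np.int64(180), np.int64(204))]
rows 38.30074866538824 41.451736838729296 173.05652968088785
angles edge,line,tail 69.09493 67.11704 66.73239 line beyond edge -1.5096264 tail->edge 95.89549 line-tail 94.385864
```

The arm was still settling when that picture was taken, so the rows have shifted. I'll re-measure with wider windows.

```bash
python3 wm.py "((140,205),(350,490),(222,325),(230,320),((12,50),(27,52),(155,195)))"; python3 -c "
from h import *
p,_=eyes.snapshot('wrist');cv2.imwrite('pics/w5.png',p);print(r.get_state()['clock'])"
```

```text
rows 24.15169649821956 33.7890230197351 173.2544138590495
angles edge,line,tail 66.69921 66.60898 66.74177 line beyond edge -7.923067 tail->edge 107.59665 line-tail 99.673584
7.4
```

View pics/w5.png

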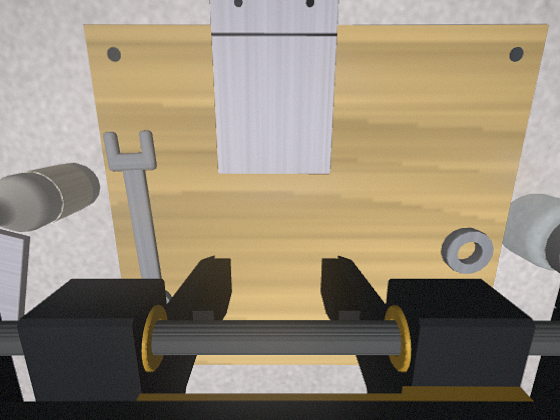

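Square to within 0.1°, and line to tail measures 99.7 mm against 100 expected. The line is 7.9 mm short of the edge. I'll push 7 mm further with a dwell and measure again.

```bash
python3 -m pendant '[{"claw":0.5,"dx":0,"dy":0,"dz":-45,"twist":0},{"claw":0.5,"dx":0,"dy":0,"dz":-90,"twist":0},{"claw":0.5,"dx":0,"dy":0,"dz":-120,"twist":0},{"claw":0.5,"dx":0,"dy":0,"dz":-120,"twist":0},{"claw":0.5,"dx":9.2,"dy":-4,"dz":-120,"twist":0},{"claw":0.5,"dx":16.5,"dy":-7.1,"dz":-120,"twist":0},{"claw":0.5,"dx":19.3,"dy":-8.3,"dz":-120,"twist":0},{"claw":0.5,"dx":22.1,"dy":-9.5,"dz":-120,"twist":0}]'
python3 -m pendant '[{"claw":0.5,"dx":2.7,"dy":-1.2,"dz":0,"twist":0},{"claw":0.5,"dx":2.7,"dy":-1.2,"dz":0,"twist":0},{"claw":0.5,"dx":2.7,"dy":-1.2,"dz":0,"twist":0}]'
python3 -m pendant '[{"claw":0.5,"dx":-12.4,"dy":5.3,"dz":0,"twist":0},{"claw":0.5,"dx":-24.8,"dy":10.7,"dz":0,"twist":0},{"claw":0.5,"dx":-24.8,"dy":10.7,"dz":40,"twist":0},{"claw":0.5,"dx":-24.8,"dy":10.7,"dz":80,"twist":0},{"claw":0.5,"dx":-24.8,"dy":10.7,"dz":120,"twist":0},{"claw":0.5,"dx":-24.8,"dy":10.7,"dz":120,"twist":0},{"claw":0.5,"dx":-24.8,"dy":10.7,"dz":120,"twist":0},{"claw":0.5,"dx":-24.8,"dy":10.7,"dz":120,"twist":0}]'
python3 -c "
from h import *
for i in range(4):p,_=eyes.snapshot('wrist')
cv2.imwrite('pics/w6.png',p)"
python3 wm.py "((140,205),(350,490),(222,325),(230,320),((12,50),(17,40),(145,195)))"
```

```text
clock: 8.2
tool_pos: [0.5725, -0.054, 0.0531]
eef_rot: [0.979, -0.202, -0.001, -0.0]
contact_force: [-3.6, 0.6, 1.6]
opening: 0.498
finger_force: 1.4
clock: 8.5
tool_pos: [0.5759, -0.0554, 0.0529]
eef_rot: [0.979, -0.202, 0.0, 0.0]
contact_force: [-1.0, 0.5, 0.7]
opening: 0.501
finger_force: 0.6
clock: 9.3
tool_pos: [0.5504, -0.0445, 0.1718]
eef_rot: [0.979, -0.202, -0.001, 0.0]
contact_force: [-0.3, -0.3, -0.6]
opening: 0.502
finger_force: 0.0
rows 23.177423542301828 22.37869118255319 164.59898122151694
angles edge,line,tail 66.697754 66.77073 66.73126 line beyond edge -1.3782873 tail->edge 101.0565 line-tail 99.67822
```

View pics/w6.png

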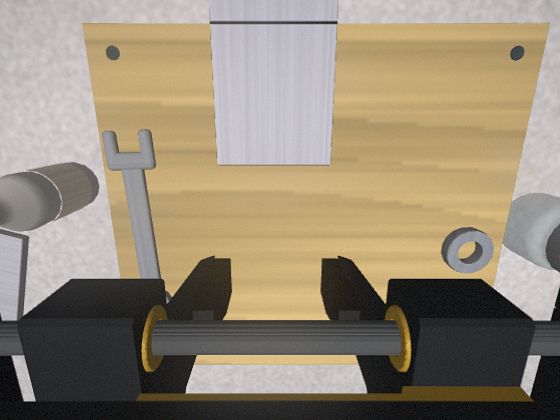

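The line is about 1.2 mm short and still square. One last push of 1.2 mm past the previous contact, then I clear away.

```bash
python3 -m pendant '[{"claw":0.5,"dx":0,"dy":0,"dz":-45,"twist":0},{"claw":0.5,"dx":0,"dy":0,"dz":-90,"twist":0},{"claw":0.5,"dx":0,"dy":0,"dz":-120,"twist":0},{"claw":0.5,"dx":0,"dy":0,"dz":-120,"twist":0},{"claw":0.5,"dx":9.2,"dy":-4,"dz":-120,"twist":0},{"claw":0.5,"dx":18.4,"dy":-7.9,"dz":-120,"twist":0},{"claw":0.5,"dx":22.1,"dy":-9.5,"dz":-120,"twist":0},{"claw":0.5,"dx":24.3,"dy":-10.5,"dz":-120,"twist":0}]'
python3 -m pendant '[{"claw":0.5,"dx":0.8,"dy":-0.4,"dz":0,"twist":0},{"claw":0.5,"dx":1.6,"dy":-0.7,"dz":0,"twist":0},{"claw":0.5,"dx":1.6,"dy":-0.7,"dz":0,"twist":0},{"claw":0.5,"dx":1.6,"dy":-0.7,"dz":0,"twist":0}]'
python3 -m pendant '[{"claw":0.5,"dx":-12.4,"dy":5.3,"dz":0,"twist":0},{"claw":0.5,"dx":-24.3,"dy":10.5,"dz":0,"twist":0},{"claw":0.5,"dx":-24.3,"dy":10.5,"dz":40,"twist":0},{"claw":0.5,"dx":-24.3,"dy":10.5,"dz":80,"twist":0},{"claw":0.5,"dx":-24.3,"dy":10.5,"dz":120,"twist":0},{"claw":0.5,"dx":-24.3,"dy":10.5,"dz":120,"twist":0},{"claw":0.5,"dx":-24.3,"dy":10.5,"dz":120,"twist":0},{"claw":0.5,"dx":-24.3,"dy":10.5,"dz":120,"twist":0}]'
python3 -c "
from h import *
for i in range(4):p,_=eyes.snapshot('wrist')"
python3 wm.py "((140,205),(350,490),(222,325),(230,320),((12,50),(14,40),(145,195)))"
```

```text
clock: 10.35
tool_pos: [0.5759, -0.0555, 0.053]
eef_rot: [0.979, -0.202, 0.0, 0.0]
contact_force: [-1.0, 2.0, 1.3]
opening: 0.503
finger_force: 0.8
clock: 10.75
tool_pos: [0.576, -0.0555, 0.0527]
eef_rot: [0.979, -0.202, -0.001, 0.0]
contact_force: [-2.8, 1.3, 1.7]
opening: 0.5
finger_force: 1.3
clock: 11.55
tool_pos: [0.5519, -0.0452, 0.1718]
eef_rot: [0.979, -0.202, -0.001, 0.0]
contact_force: [0.1, 0.4, -0.9]
opening: 0.498
finger_force: 0.0
rows 25.858115377658752 24.93782478628807 166.59713016086155
angles edge,line,tail 66.755775 66.782555 66.73465 line beyond edge -1.1935635 tail->edge 100.85979 line-tail 99.66622
```

```bash
python3 -m pendant '[{"claw":0.5,"dx":0,"dy":0,"dz":-45,"twist":0},{"claw":0.5,"dx":0,"dy":0,"dz":-90,"twist":0},{"claw":0.5,"dx":0,"dy":0,"dz":-120,"twist":0},{"claw":0.5,"dx":0,"dy":0,"dz":-120,"twist":0},{"claw":0.5,"dx":9.2,"dy":-4,"dz":-120,"twist":0},{"claw":0.5,"dx":18.4,"dy":-7.9,"dz":-120,"twist":0},{"claw":0.5,"dx":23,"dy":-9.9,"dz":-120,"twist":0},{"claw":0.5,"dx":25,"dy":-10.8,"dz":-120,"twist":0}]'
python3 -m pendant '[{"claw":0.5,"dx":0.9,"dy":-0.4,"dz":0,"twist":0},{"claw":0.5,"dx":1.9,"dy":-0.8,"dz":0,"twist":0},{"claw":0.5,"dx":1.9,"dy":-0.8,"dz":0,"twist":0},{"claw":0.5,"dx":1.9,"dy":-0.8,"dz":0,"twist":0}]'
python3 -m pendant '[{"claw":0.5,"dx":-12.4,"dy":5.3,"dz":0,"twist":0},{"claw":0.5,"dx":-25,"dy":10.8,"dz":0,"twist":0},{"claw":0.5,"dx":-25,"dy":10.8,"dz":40,"twist":0},{"claw":0.5,"dx":-25,"dy":10.8,"dz":80,"twist":0},{"claw":0.5,"dx":-25,"dy":10.8,"dz":120,"twist":0},{"claw":0.5,"dx":-25,"dy":10.8,"dz":120,"twist":0},{"claw":0.5,"dx":-25,"dy":10.8,"dz":120,"twist":0},{"claw":0.5,"dx":-25,"dy":10.8,"dz":120,"twist":0}]'
python3 -c "
from h import *
for i in range(4):p,_=eyes.snapshot('wrist')
cv2.imwrite('pics/w7.png',p)"
python3 wm.py "((140,205),(350,490),(222,325),(230,320),((12,50),(14,40),(145,195)))"
```

```text
clock: 12.6
tool_pos: [0.5776, -0.0563, 0.0529]
eef_rot: [0.979, -0.202, -0.0, -0.0]
contact_force: [-1.9, 0.7, 1.8]
opening: 0.503
finger_force: 1.5
clock: 13.0
tool_pos: [0.579, -0.0568, 0.0528]
eef_rot: [0.979, -0.202, -0.0, 0.0]
contact_force: [-3.1, 0.5, 1.9]
opening: 0.499
finger_force: 1.4
clock: 13.8
tool_pos: [0.554, -0.0461, 0.1719]
eef_rot: [0.979, -0.202, -0.0, 0.0]
contact_force: [0.1, -0.7, -0.5]
opening: 0.501
finger_force: 0.0
rows 29.167157326675042 23.193687179713574 165.04469926622178
angles edge,line,tail 66.70677 66.77461 66.742615 line beyond edge 1.9822359 tail->edge 97.54819 line-tail 99.53042
```

View pics/w7.png

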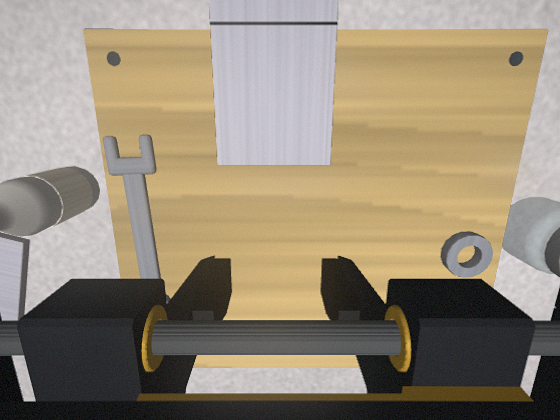

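I overshot: the line is now about 2.2 mm past the edge, still square. There's plenty of time, so I'll nudge it back gently with both fingertips on the far end, which overhangs free space.

```bash
python3 -m pendant '[{"claw":0.5,"dx":40,"dy":-17.2,"dz":0,"twist":0},{"claw":0.5,"dx":80,"dy":-34.4,"dz":0,"twist":0},{"claw":0.5,"dx":120,"dy":-51.7,"dz":0,"twist":0},{"claw":0.5,"dx":155,"dy":-66.8,"dz":0,"twist":0},{"claw":0.5,"dx":179,"dy":-77,"dz":0,"twist":0},{"claw":0.5,"dx":179,"dy":-77,"dz":0,"twist":0},{"claw":0.5,"dx":179,"dy":-77,"dz":-40,"twist":0},{"claw":0.5,"dx":179,"dy":-77,"dz":-75,"twist":0}]'
python3 -c "
from h import *
B=np.array([529.6,-64.9]);a=np.radians(-23.3);R=np.array([[np.cos(a),np.sin(a)],[-np.sin(a),np.cos(a)]])
p,_=eyes.snapshot('side');p,_=eyes.snapshot('side')
s=r.get_state();print('tcp board',(R@(np.array(s['tool_pos'])[:2]*1000-B)).round(1),s['tool_pos'])
cv2.imwrite('pics/s8.png',cv2.resize(p[130:300,190:400],None,fx=2.8,fy=2.8,interpolation=2))"
```

```text
clock: 14.85
tool_pos: [0.7329, -0.1226, 0.0968]
eef_rot: [0.979, -0.202, 0.0, -0.0]
contact_force: [-0.2, -1.0, -0.6]
opening: 0.5
finger_force: 0.0
tcp board [204.5  26.5] [ 0.72790889 -0.12147142  0.09149885]
```

View pics/s8.png

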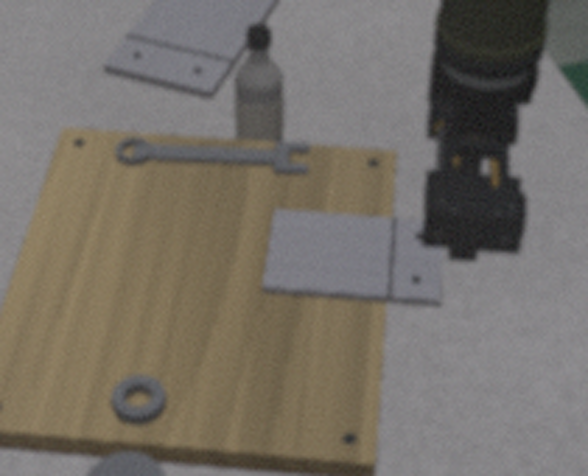

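```bash
python3 -m pendant '[{"claw":0.5,"dx":3.7,"dy":-1.6,"dz":0,"twist":0},{"claw":0.5,"dx":3.7,"dy":-1.6,"dz":0,"twist":0},{"claw":0.5,"dx":3.7,"dy":-1.6,"dz":-20,"twist":0},{"claw":0.5,"dx":3.7,"dy":-1.6,"dz":-38,"twist":0},{"claw":0.5,"dx":3.7,"dy":-1.6,"dz":-38,"twist":0},{"claw":0.5,"dx":3.7,"dy":-1.6,"dz":-38,"twist":0},{"claw":0.5,"dx":3.7,"dy":-1.6,"dz":-38,"twist":0},{"claw":0.5,"dx":3.7,"dy":-1.6,"dz":-38,"twist":0}]'
cat > b.py <<'E'
from h import *
B=np.array([529.6,-64.9]);a=np.radians(-23.3);R=np.array([[np.cos(a),np.sin(a)],[-np.sin(a),np.cos(a)]])
for i in range(3):
    p,_=eyes.snapshot('top')
    s=r.get_state();print('tcp board',(R@(np.array(s['tool_pos'])[:2]*1000-B)).round(1),np.round(s['tool_pos'][2],4),(R@np.array(s['contact_force'])[:2]).round(1),round(s['finger_force'],1))
E
python3 b.py
```

```text
clock: 15.75
tool_pos: [0.7379, -0.1249, 0.0609]
eef_rot: [0.979, -0.202, 0.001, 0.0]
contact_force: [-0.4, -0.4, -0.0]
opening: 0.5
finger_force: 0.0
tcp board [214.8  27.3] 0.0607 [-0.5 -0.1] 0.0
tcp board [214.7  27.3] 0.0605 [0.4 0.4] 0.0
tcp board [214.5  27.2] 0.0603 [-0.4 -0.4] 0.0
```

```bash
python3 -m pendant '[{"claw":0.5,"dx":0,"dy":0,"dz":-8,"twist":0},{"claw":0.5,"dx":0,"dy":0,"dz":-8,"twist":0},{"claw":0.5,"dx":-3,"dy":1.3,"dz":-8,"twist":0},{"claw":0.5,"dx":-6,"dy":2.6,"dz":-8,"twist":0},{"claw":0.5,"dx":-9,"dy":3.9,"dz":-8,"twist":0},{"claw":0.5,"dx":-10.6,"dy":4.6,"dz":-8,"twist":0},{"claw":0.5,"dx":-10.6,"dy":4.6,"dz":-8,"twist":0},{"claw":0.5,"dx":-10.6,"dy":4.6,"dz":-8,"twist":0}]'
python3 b.py
```

```text
clock: 16.7
tool_pos: [0.7264, -0.1201, 0.0519]
eef_rot: [0.979, -0.202, -0.0, 0.0]
contact_force: [-0.6, -0.5, 1.0]
opening: 0.5
finger_force: 0.0
tcp board [202.7  27.2] 0.0518 [-0.1 -0.1] 0.0
tcp board [202.6  27.2] 0.0518 [-0.6 -0. ] 0.0
tcp board [202.7  27.2] 0.0518 [ 0.1 -0.3] 0.0
```

```bash
python3 -m pendant '[{"claw":0.5,"dx":-0.5,"dy":0.2,"dz":0,"twist":0},{"claw":0.5,"dx":-0.9,"dy":0.4,"dz":0,"twist":0},{"claw":0.5,"dx":-1.4,"dy":0.6,"dz":0,"twist":0},{"claw":0.5,"dx":-1.4,"dy":0.6,"dz":0,"twist":0}]'
python3 b.py
python3 -m pendant '[{"claw":0.5,"dx":-0.5,"dy":0.2,"dz":0,"twist":0},{"claw":0.5,"dx":-0.9,"dy":0.4,"dz":0,"twist":0},{"claw":0.5,"dx":-0.9,"dy":0.4,"dz":0,"twist":0}]'
python3 b.py
```

```text
clock: 17.25
tool_pos: [0.7253, -0.1196, 0.0518]
eef_rot: [0.979, -0.202, 0.0, 0.0]
contact_force: [1.0, 0.4, -0.7]
opening: 0.5
finger_force: 0.7
tcp board [201.3  27.1] 0.0518 [1.3 0.4] 0.7
tcp board [201.3  27.1] 0.0518 [0.8 0.5] 0.7
tcp board [201.3  27.1] 0.0518 [ 1.  -0.7] 0.7
clock: 17.7
tool_pos: [0.7241, -0.1191, 0.0518]
eef_rot: [0.979, -0.202, -0.0, 0.0]
contact_force: [0.5, -0.2, -1.1]
opening: 0.503
finger_force: 0.6
tcp board [200.1  27.2] 0.0518 [ 1.7 -1.3] 0.6
tcp board [200.1  27.2] 0.0518 [1.9 0.6] 0.6
tcp board [200.1  27.2] 0.0517 [1.1 0.4] 0.6
```

Contact is at about 201.3, as predicted. One more millimetre, then back away, rise and measure.

```bash
python3 -m pendant '[{"claw":0.5,"dx":-0.5,"dy":0.2,"dz":0,"twist":0},{"claw":0.5,"dx":-0.8,"dy":0.3,"dz":0,"twist":0},{"claw":0.5,"dx":-0.8,"dy":0.3,"dz":0,"twist":0}]'
python3 b.py
python3 -m pendant '[{"claw":0.5,"dx":9.2,"dy":-4,"dz":0,"twist":0},{"claw":0.5,"dx":13.8,"dy":-5.9,"dz":0,"twist":0},{"claw":0.5,"dx":13.8,"dy":-5.9,"dz":40,"twist":0},{"claw":0.5,"dx":13.8,"dy":-5.9,"dz":80,"twist":0},{"claw":0.5,"dx":13.8,"dy":-5.9,"dz":119,"twist":0},{"claw":0.5,"dx":-26,"dy":11.2,"dz":119,"twist":0},{"claw":0.5,"dx":-66,"dy":28.4,"dz":119,"twist":0},{"claw":0.5,"dx":-106,"dy":45.6,"dz":119,"twist":0}]'
python3 -m pendant '[{"claw":0.5,"dx":-35,"dy":15,"dz":0,"twist":0},{"claw":0.5,"dx":-63,"dy":27,"dz":0,"twist":0},{"claw":0.5,"dx":-63,"dy":27,"dz":0,"twist":0},{"claw":0.5,"dx":-63,"dy":27,"dz":0,"twist":0},{"claw":0.5,"dx":-63,"dy":27,"dz":0,"twist":0}]'
python3 b.py
python3 wm.py "((140,205),(350,490),(222,325),(230,320),((12,50),(14,40),(145,195)))"; python3 -c "
from h import *
p,_=eyes.snapshot('wrist');cv2.imwrite('pics/w9.png',p)"
```

```text
clock: 18.15
tool_pos: [0.7234, -0.1188, 0.0518]
eef_rot: [0.979, -0.202, 0.0, 0.0]
contact_force: [0.6, -0.5, -0.8]
opening: 0.498
finger_force: 0.7
tcp board [199.3  27.2] 0.0517 [1.6 0.1] 0.7
tcp board [199.3  27.2] 0.0518 [2.3 0.2] 0.7
tcp board [199.3  27.2] 0.0518 [1.6 0.5] 0.6
clock: 19.1
tool_pos: [0.6157, -0.0725, 0.1711]
eef_rot: [0.979, -0.202, 0.0, -0.0]
contact_force: [0.6, 0.0, -1.2]
opening: 0.499
finger_force: 0.0
clock: 19.6
tool_pos: [0.5558, -0.0468, 0.171]
eef_rot: [0.979, -0.202, 0.001, 0.0]
contact_force: [-0.1, 0.2, -0.1]
opening: 0.503
finger_force: 0.0
tcp board [16.9 26.9] 0.1708 [-0.1  0. ] 0.0
tcp board [16.7 26.9] 0.1707 [-0.1 -0.8] 0.0
tcp board [16.5 26.8] 0.1706 [-0.6 -0.3] 0.0
rows 31.956014875086343 32.625381358618874 172.98606821695964
angles edge,line,tail 66.720604 66.83286 66.73636 line beyond edge -2.0748692 tail->edge 101.76803 line-tail 99.69316
```

View pics/w9.png

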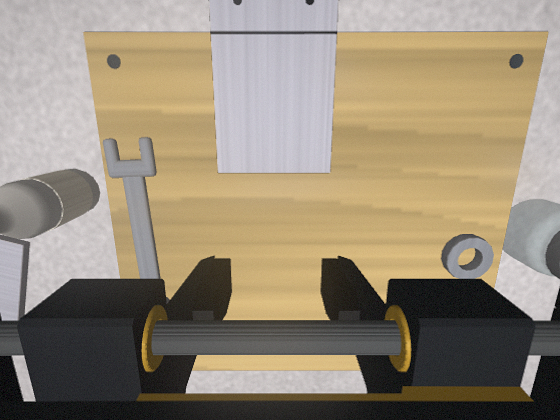

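The line reads 1.9 mm short, still square. Both earlier front pushes put the zero at a TCP board x of about 40.0. I'll approach slowly with settling, as on the back push, which was well controlled.

```bash
python3 -m pendant '[{"claw":0.5,"dx":0,"dy":0,"dz":-45,"twist":0},{"claw":0.5,"dx":0,"dy":0,"dz":-90,"twist":0},{"claw":0.5,"dx":0,"dy":0,"dz":-118,"twist":0},{"claw":0.5,"dx":4.6,"dy":-2,"dz":-118,"twist":0},{"claw":0.5,"dx":9.2,"dy":-4,"dz":-118,"twist":0},{"claw":0.5,"dx":13.8,"dy":-5.9,"dz":-118,"twist":0},{"claw":0.5,"dx":16.5,"dy":-7.1,"dz":-118,"twist":0},{"claw":0.5,"dx":16.5,"dy":-7.1,"dz":-118,"twist":0}]'
python3 b.py
```

```text
clock: 20.65
tool_pos: [0.5718, -0.0536, 0.0533]
eef_rot: [0.979, -0.202, 0.001, 0.0]
contact_force: [-1.4, 0.6, 0.2]
opening: 0.498
finger_force: 0.0
tcp board [33.7 27. ] 0.0531 [ 0.9 -0.6] 0.0
tcp board [33.4 27. ] 0.0531 [-0.1 -0.1] 0.0
tcp board [33.2 27. ] 0.053 [-0.3 -0.8] 0.0
```

```bash
python3 -m pendant '[{"claw":0.5,"dx":1.4,"dy":-0.6,"dz":0,"twist":0},{"claw":0.5,"dx":2.8,"dy":-1.2,"dz":0,"twist":0},{"claw":0.5,"dx":4.1,"dy":-1.8,"dz":0,"twist":0},{"claw":0.5,"dx":4.1,"dy":-1.8,"dz":0,"twist":0}]'
python3 b.py
```

```text
clock: 21.2
tool_pos: [0.5751, -0.0552, 0.0527]
eef_rot: [0.979, -0.202, 0.0, 0.0]
contact_force: [-0.3, -0.5, 0.2]
opening: 0.5
finger_force: 0.0
tcp board [37.9 26.9] 0.0527 [0.4 0.2] 0.0
tcp board [37.8 26.9] 0.0527 [0.2 1.2] 0.0
tcp board [37.8 26.9] 0.0527 [-0.9 -0.5] 0.0
```

```bash
python3 -m pendant '[{"claw":0.5,"dx":0.5,"dy":-0.2,"dz":0,"twist":0},{"claw":0.5,"dx":0.9,"dy":-0.4,"dz":0,"twist":0},{"claw":0.5,"dx":0.9,"dy":-0.4,"dz":0,"twist":0}]'
python3 b.py
python3 -m pendant '[{"claw":0.5,"dx":0.5,"dy":-0.2,"dz":0,"twist":0},{"claw":0.5,"dx":0.9,"dy":-0.4,"dz":0,"twist":0},{"claw":0.5,"dx":0.9,"dy":-0.4,"dz":0,"twist":0}]'
python3 b.py
```

```text
clock: 21.65
tool_pos: [0.5753, -0.0553, 0.0527]
eef_rot: [0.979, -0.202, -0.001, -0.0]
contact_force: [-1.5, -0.4, 0.8]
opening: 0.503
finger_force: 0.8
tcp board [38.2 26.9] 0.0527 [-1.2 -0.5] 0.9
tcp board [38.2 26.9] 0.0527 [-2.4  0.1] 1.0
tcp board [38.2 26.9] 0.0527 [-2.4  0.2] 1.1
clock: 22.1
tool_pos: [0.5768, -0.0559, 0.0527]
eef_rot: [0.979, -0.202, -0.0, 0.0]
contact_force: [-2.0, 1.2, 0.9]
opening: 0.498
finger_force: 1.0
tcp board [39.8 26.9] 0.0527 [-1.4  0. ] 1.0
tcp board [39.8 26.9] 0.0527 [-2.2  1.1] 1.0
tcp board [39.8 26.9] 0.0527 [-2.9 -0.2] 1.0
```

Contact was at 38.2, matching the measured shortfall, and the TCP is now settled at 39.8. I'll retreat and check.

```bash
python3 -m pendant '[{"claw":0.5,"dx":-9.2,"dy":4,"dz":0,"twist":0},{"claw":0.5,"dx":-22,"dy":9.5,"dz":0,"twist":0},{"claw":0.5,"dx":-22,"dy":9.5,"dz":40,"twist":0},{"claw":0.5,"dx":-22,"dy":9.5,"dz":80,"twist":0},{"claw":0.5,"dx":-22,"dy":9.5,"dz":119,"twist":0},{"claw":0.5,"dx":-22,"dy":9.5,"dz":119,"twist":0},{"claw":0.5,"dx":-22,"dy":9.5,"dz":119,"twist":0},{"claw":0.5,"dx":-22,"dy":9.5,"dz":119,"twist":0}]'
python3 b.py
python3 wm.py "((140,205),(350,490),(222,325),(230,320),((12,50),(14,40),(145,195)))"
```

```text
clock: 23.05
tool_pos: [0.554, -0.0462, 0.1708]
eef_rot: [0.979, -0.202, -0.001, 0.0]
contact_force: [0.6, 0.8, -0.5]
opening: 0.504
finger_force: 0.0
tcp board [14.9 26.7] 0.1705 [-0.1  0.9] 0.0
tcp board [14.9 26.6] 0.1704 [ 0.5 -0.2] 0.0
tcp board [15.1 26.7] 0.1705 [-0.5  0.1] 0.0
rows 28.961806376387432 26.630190099327308 168.60810784233942
angles edge,line,tail 66.720894 66.780136 66.74957 line beyond edge -0.30482864 tail->edge 100.07328 line-tail 99.76845
```

The line is within 0.3 mm of the edge and square within 0.1°. The gripper is about 115 mm above the blank and touching nothing, so I'm handing in.

```bash
python3 -c "
from plant import r
print(r.finish_job())"
```

```text
the job is handed in; nothing more can be done
None
```

I handed the job in with the blank's scribed line measured about 0.3 mm from the board's far edge and square to it within 0.1°, after nudging it back once because a push overshot by about 2 mm; the bottle, jar, spanner and ring were not touched, and the gripper finished clear.

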